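# Right the toppled stub shaft and clamp it under the hold-down lever

## Task

The flanged stub shaft has toppled over on the bench. Tip it back up so that it stands on its square flange, wholly inside the yellow ring in front of the hold-down, and then swing the raised red lever down so that its rubber foot rests on the top end of the shaft. Leave the other things on the bench where they are.

Things in the scene. Friction and masses are not known exactly. Their poses are not given: they have to be found in the camera images.
- shaft: Loose stub shaft, about 0.5 kg: dark square flange 70 x 70 x 14 mm, round bright shank of diameter 30 mm in its middle, 90 mm tall overall. Origin: centre of the flange's underside; z points along the shank, x and y along the flange's sides. It starts lying on a flange edge and the shank's end, z about 15 degrees below level, facing anywhere. Upright, z points up and the origin is at z = 0.
- fixture: Fixed hold-down. Origin: on the bench at the centre of the flat painted yellow ring (inner radius 60 mm, outer 66 mm, dark inside). x points level from the ring to the blue post that carries the lever; z up. Base plate 90 x 100 x 10 mm, from 110 to 200 mm along x; post 40 mm wide in y, from 133 to 177 mm along x, 138 mm high.
- holddown (a joint): Angle (rad) of the red lever about its pivot: 0 = level, foot exactly at the upright shaft's top (90 mm); grows as it is raised, up to 1.5 (almost straight up). Starts at 1.2 to 1.45. Friction holds it above about 1.0; lower than that it sinks by its own weight. Pushing it over takes a few newtons at the knob.
- pivot (a point): Pivot axis of the lever, on the fixture, 150 mm from the ring's centre along the fixture's x and 124 mm above the bench; the axis is the fixture's y.
- knob (a point): Centre of the black ball knob (diameter 30 mm) at the lever's free end, 178 mm from the pivot. The lever between is a straight red bar, 18 mm wide (fixture y) and 12 mm thick.
- foot (a point): Underside centre of the lever's black rubber foot (diameter 20 mm), on the side of the bar that faces down when level, 150 mm from the pivot along the bar and 34 mm below the bar's middle line; straight above the ring's centre when the lever is level.
- grease: Bystander: upright black and yellow grease can, diameter 52 mm, 170 mm high; origin under its centre.
- drink: Bystander: upright blue drink can, diameter 66 mm, 120 mm high; origin under its centre.
- hammer: Bystander: hammer lying on the bench, 260 mm long along its x axis.
- bin: Bystander: blue open parts bin 160 x 110 x 75 mm holding bushings; origin under its centre.
Mind the look-alikes: they are no part of the job. What is shaped like the shaft but green or purple is not meant.

How it is judged:
By the outcome, as a careful person would: the job done as asked, in the order asked, and still so for the second after the job is handed in, with the robot touching nothing.
It also fails if it takes over 64 s, if anything falls off the work surface, if the arm or the gripper's body presses on something with over 40 N, if the wrist force passes 120 N, or if a joint passes its speed limit or range.

## Robot

A 6-joint arm with a two-finger parallel gripper is mounted at the origin on the work surface. World frame = base frame: x ahead of the robot, y to its left, z up, the work surface at z = 0. Lengths are in mm, angles in rad, forces in N, time in s.
With the tool pointing down it reaches from about 275 to 1000 mm from the base axis. Payload 8.4 kg.
Tool frame: the origin (TCP) lies on the mounting face of the last link; the fingertips stand 173 mm ahead of it and the grasp point (between the pads) lies 155 mm ahead of it; z points along the fingers, y is the line along which they close (so a half turn about z gives the same grasp; the last joint's range is limited). The gripper opens to 85 mm and grips with 20 to 120 N. Pads are 22 mm wide; open, the fingers measure 114 mm over their backs; the gripper's body (76 mm by 85 mm) begins 54 mm behind the grasp point. The pads swing forward as they close: fully open they stand 13 mm farther back than shut.
Start: joints at [1.217, 0.353, 1.633, -0, 1.155, -0.002], TCP at [215.367, 586.725, 404.681] pointing down, gripper open.
Joint ranges: [-2.63, 2.63], [-0.92, 2.1], [0.06, 2.66], [-1.3, 4.44], [0, 2.69], [-3.02, 3.02]. Speed limits (rad/s): [2.22, 2.22, 2.79, 3.14, 3.14, 3.14].

## Interface

Orientations are given as [roll, pitch, yaw] about the fixed x, y, z axes, in that order (R = Rz(yaw) Ry(pitch) Rx(roll)).
In Python, from rig import r gives the robot as it stands.
- The arm moves only by the tool apply_moves, never from a script. Its argument "deltas" is a list of rows, each an object with "claw": the gripper command: -1 is fully open, 1 is shut, values between are in proportion; "delta_pos": the shift along the tool's x, y, z in cm, a list of three; "yaw": the turn about the tool's z in rad. In form: [{"claw": claw, "delta_pos": [tx, ty, tz], "yaw": yaw}, ...]. A call has 1 to 8 rows; each row shifts and turns the commanded pose from where the row before left it, along the tool's axes as they then stand; what a row does not reach is not made up. A row lasts 1/8 s, in which the tool goes at most 62.5 mm and 10.7 degrees, less where a joint would pass 70% of its speed; a pose out of reach is approached as far as the arm can. A call with a gripper value outside its range is refused whole. The fingers move at their own pace and stop on an object; "grip_force" is the grip in N (left out, the last holds). Time passes only in rows, so rows that do not move let the fingers close. It gives the time, the measured TCP pose, the force, the opening and the grip force at its end, in the units of the state.
- r.sense(): the state, without advancing time (a new reading comes with each control period).
- r.grab_frame(name): name is "side" or "top"; returns a dict with "img" (480x640x3 uint8, blue, green, red), "z_map" (480x640 float32, mm along the optical axis (not along the pixel's ray), 0 where there is no reading), "fx", "fy", "cx", "cy" (pixels), "dist" ([k1, k2, p1, p2, k3] as OpenCV has them; the pictures are not rectified), "eye" and "rotation" of the camera in the world. Camera axes: x right, y up, looking along -z (the intrinsics and any distortion apply to the point x, -y, -z); pixel columns grow to the right and rows downward; lengths in mm; the calibration is good to about 2 mm. A picture is of the moment at which its call begins.
- r.sign_off(): hands the job in; it is judged then, once.
The state is a dict: "clock": time; "qpos": joint angles; "qvel": joint speeds; "joint_efforts": joint torques, N m; "eef_pos": TCP position; "tcp_rot": TCP orientation; "contact_force": force on the tool from outside, world axes, zero at the start; "wrist_torque": the same for the moment, N m; "opening": opening from 0.0 (shut) to 1.0 (fully open); "grasp_force": force on a finger pad.
Only numpy, scipy, OpenCV 4.12 (cv2) and the standard library are available. Lean on these libraries where they do the work, as an engineer would, in place of code of your own. Each camera call takes 0.05 s, during which the arm holds its last target. There are 200 camera calls.

## Working session

There is one attempt and no reset: what is moved stays moved. The work goes in short steps, Python scripts to look and compute and a tool call to move; the robot and the scene stay as the last step left them, time stands still between calls to the robot, and variables do not carry over. Pictures are saved under pics/ and viewed, at most 10 in all, crops included, and the job is handed in when it is done.

Besides the shell and the picture viewer there is one more tool, called after ">>>" by a JSON object that holds its "name" and its "arguments", one argument or row to a line. apply_moves: Moves the arm, as the interface text tells. Its arguments: {"type":"object","properties":{"deltas":{"type":"array"},"grip_force":{"type":"number"}},"required":["deltas"]}

```bash
mkdir -p pics; ls; cat > h.py <<'E'
import numpy as np, cv2
from rig import r
def get(n):
    f=r.grab_frame(n); np.savez('/tmp/%s.npz'%n,**{k:np.array(v) for k,v in f.items()}); return f
def load(n): return dict(np.load('/tmp/%s.npz'%n))
def pts(f,uv,z=None,plane=None):
    uv=np.array(uv,float).reshape(-1,2)
    K=np.array([[f['fx'],0,f['cx']],[0,f['fy'],f['cy']],[0,0,1]],float)
    n=cv2.undistortPoints(uv.reshape(-1,1,2),K,np.array(f['dist'],float)).reshape(-1,2)
    d=np.c_[n[:,0],-n[:,1],-np.ones(len(n))]
    R=np.array(f['rotation'],float); e=np.array(f['eye'],float)
    if R.shape!=(3,3): raise Exception(R)
    w=d@R.T
    if plane is not None: return e+w*((plane-e[2])/w[:,2])[:,None]
    if z is None: z=f['z_map'][uv[:,1].astype(int),uv[:,0].astype(int)]
    return e+w*np.array(z)[:,None]
def cloud(f):
    v,u=np.mgrid[0:480,0:640]
    P=pts(f,np.c_[u.ravel(),v.ravel()]).reshape(480,640,3); P[f['z_map']==0]=np.nan; return P
E
python3 - <<'E'
from h import *
for n in('side','top'):
    f=get(n); cv2.imwrite('pics/%s0.png'%n,f['img']); print(n,f['eye'],f['rotation'],f['fx'])
print(r.sense())
E
```

```text
pics
side [-155.69828291 -803.71655796  727.30779787] [ 1.03748092  0.00288997 -0.72439566] 557.445481433378
top [ 394.57844721   -5.38323701 1312.28626859] [ 0.14738896 -0.01044548 -1.57824161] 476.670353567747
{'clock': 0.1, 'qpos': array([ 1.21663224e+00,  3.53604849e-01,  1.63408615e+00, -5.29091471e-05,
        1.15519886e+00, -2.41710517e-03]), 'qvel': array([-0.0010941 , -0.00111614, -0.00338861, -0.00082429, -0.0004426 ,
        0.00045432]), 'joint_efforts': array([-1.69370836e-03, -6.06351972e+01, -3.42814744e+01, -1.07444362e-04,
        4.00351521e-03, -1.61042294e-05]), 'eef_pos': array([215.27806843, 586.52024833, 404.00910746]), 'tcp_rot': array([-3.14029534e+00,  4.52419020e-05,  2.78986709e+00]), 'contact_force': array([-0.628142  , -0.37853585,  0.62399763]), 'wrist_torque': array([ 0.02714739, -0.06106038, -0.0250378 ]), 'grasp_force': 0.0, 'opening': 1.0001820324430024}
```

View pics/side0.png

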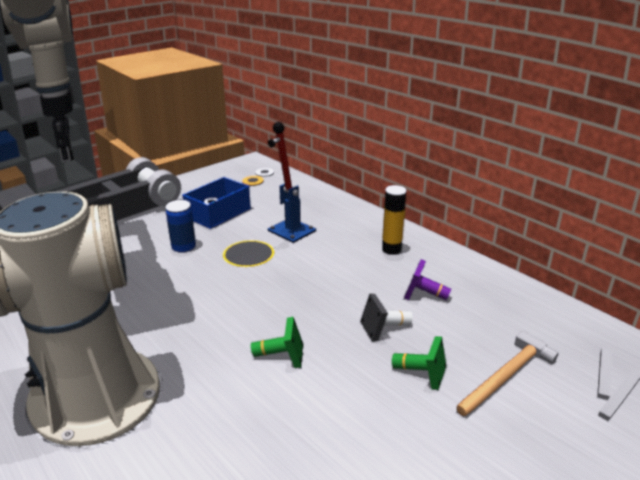

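View pics/top0.png

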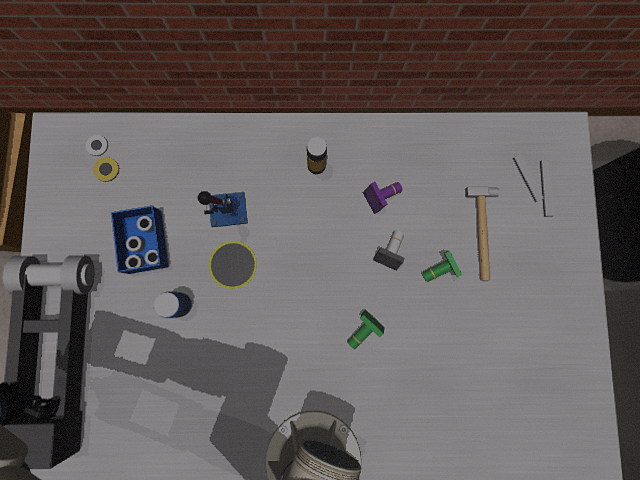

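Candidates in the top picture: dark/bright part (391,250), green (365,330), green (441,266) and purple (382,195). I choose the dark-flanged bright one, at (391,250) in top and (385,316) in side. The ring is at (233,265), the post at (228,208) and the knob at (204,198).

```bash
python3 - <<'E'
s=open('h.py').read()
s=s.replace("if R.shape!=(3,3): raise Exception(R)","R=Rotation.from_euler('xyz',R).as_matrix() if R.size==3 else R").replace("import numpy as np, cv2","import numpy as np, cv2\nfrom scipy.spatial.transform import Rotation")
open('h.py','w').write(s)
E
cat > m.py <<'E'
from h import *
np.set_printoptions(precision=1,suppress=True)
t=load('top'); s=load('side')
for n,f,c in(('top',t,(233,265)),('side',s,(248,253))):
    hsv=cv2.cvtColor(f['img'],cv2.COLOR_BGR2HSV)
    m=cv2.inRange(hsv,(22,120,80),(38,255,255)); v,u=np.nonzero(m)
    k=np.hypot(u-c[0],v-c[1])<35; P=pts(f,np.c_[u[k],v[k]],plane=0)
    A=np.c_[2*P[:,:2],np.ones(len(P))]; x=np.linalg.lstsq(A,(P[:,:2]**2).sum(1),rcond=None)[0]
    print(n,'ring',x[:2],np.sqrt(x[2]+x[:2]@x[:2]),k.sum())
    # blue base plate corners
    m=cv2.inRange(hsv,(100,110,40),(130,255,255))
    w=np.zeros_like(m); 
    if n=='top': w[185:230,195:255]=255
    else: w[180:245,262:322]=255
    cs,_=cv2.findContours(m&w,0,2); cc=max(cs,key=cv2.contourArea)
    P=cloud(f); mm=np.zeros_like(m); cv2.drawContours(mm,[cc],-1,255,-1); q=P[(mm>0)]; q=q[(q[:,2]>3)&(q[:,2]<20)]
    rc=cv2.minAreaRect(q[:,:2].astype(np.float32)); print('plate',rc, cv2.boxPoints(rc))
    # shaft
    a=(391,250,28) if n=='top' else (387,317,32)
    V,U=np.mgrid[0:480,0:640]; k=(np.hypot(U-a[0],V-a[1])<a[2])&(P[...,2]>6)&(P[...,2]<100)&(hsv[...,1]<90)
    q=P[k]; g=hsv[...,2][k]; print('shaft',len(q),q.mean(0)); 
    for nm,b in(('dark',g<90),('bright',g>130)): print(nm,b.sum(),np.median(q[b],0),q[b].min(0),q[b].max(0), cv2.minAreaRect(q[b][:,:2].astype(np.float32)))
    # knob
    k=(hsv[...,2]<60)&(P[...,2]>230)&(np.hypot(U-(204 if n=='top' else 278),V-(198 if n=='top' else 130))<14)
    q=P[k]; print('knob',len(q),np.median(q,0),q.min(0),q.max(0))
    for nm,b in (('pic',None),):
        if n=='top':
            crop=f['img'][210:290,340:480]; cv2.imwrite('pics/crop.png',cv2.resize(crop,None,fx=5,fy=5))
E
python3 m.py
```

```text
top ring [508.3 219.8] 62.604872586706435 291
plate ((661.7589721679688, 234.69029235839844), (88.96936798095703, 98.50553894042969), 6.001661777496338) [[612.4 279. ]
 [622.7 181.1]
 [711.1 190.4]
 [700.9 288.3]]
shaft 626 [ 535.3 -211.6   42.6]
dark 404 [ 518.6 -204.6   52.7] [ 491.8 -250.2    6. ] [ 594.5 -167.3   74.6] ((545.7982788085938, -218.32974243164062), (70.47200775146484, 92.70408630371094), 63.795230865478516)
bright 145 [ 562.9 -226.4   35.2] [ 534.  -246.1    6.4] [ 594.8 -171.1   51.4] ((570.452880859375, -208.2647705078125), (57.381046295166016, 69.76492309570312), 67.29607391357422)
knob 176 [625.5 227.9 307.3] [602.3 216.7 235.1] [643.6 244.7 315.8]
side ring [510.2 221.3] 61.26739232503512 133
plate ((660.0767211914062, 231.44058227539062), (89.9451904296875, 100.47337341308594), 5.776613235473633) [[610.3 276.9]
 [620.4 176.9]
 [709.9 186. ]
 [699.8 285.9]]
shaft 1217 [ 529.4 -219.1   38.8]
dark 743 [ 510.2 -216.    40.7] [ 489.7 -248.2    6. ] [ 660.  -172.8   73.6] ((574.3295288085938, -213.9719696044922), (72.49600219726562, 165.40716552734375), 84.84840393066406)
bright 305 [ 561.9 -234.4   32.6] [ 516.1 -253.2    7.6] [ 653.5 -173.    72.1] ((584.7750244140625, -213.15573120117188), (137.54872131347656, 80.02045440673828), 0.12874138355255127)
knob 125 [621.  223.  301.5] [596.7 215.4 269.6] [635.7 234.1 316. ]
```

View pics/crop.png

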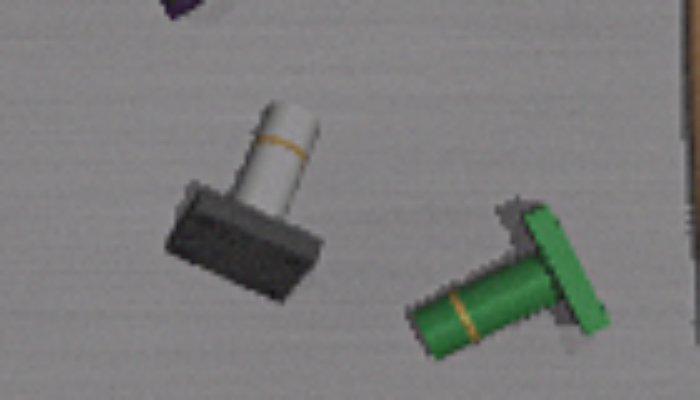

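The crop shows the dark square flange (crop ~(245,240)) with a bright shank and orange band, tip at crop (292,103). That is the right part.

```bash
python3 - <<'E'
from h import *
np.set_printoptions(precision=1,suppress=True)
t=load('top')
c=lambda *p:[(340+a/5,210+b/5) for a,b in p]
tip=pts(t,c((292,103)),plane=29)[0]; base=pts(t,c((265,208)),plane=49)[0]
d=(base-tip)[:2]; print('tip',tip,'base',base,np.linalg.norm(d),'yaw',np.degrees(np.arctan2(-d[1],-d[0])))
for n in('top','side'):
    f=load(n); P=cloud(f); hsv=cv2.cvtColor(f['img'],cv2.COLOR_BGR2HSV)
    V,U=np.mgrid[0:480,0:640]
    k=(hsv[...,1]<60)&(hsv[...,2]>100)&(P[...,2]>18)&(P[...,2]<60)&(abs(P[...,0]-565)<35)&(abs(P[...,1]+228)<35)
    q=P[k]; m=q.mean(0); u,s,vt=np.linalg.svd(q-m); print(n,len(q),m,vt[0],np.degrees(np.arctan2(vt[0,1],vt[0,0])), (q-m)@vt[0] .min() if 0 else [((q-m)@vt[0]).min(),((q-m)@vt[0]).max()], q.min(0),q.max(0))
E
```

```text
tip [ 595.  -235.9   29. ] base [ 535.2 -216.    49. ] 62.960168738781235 yaw -18.35353840331957
top 195 [ 564.5 -226.    33.9] [-0.9  0.4  0.3] 154.83405104878042 [np.float64(-34.87039196881206), np.float64(35.307680538300026)] [ 532.4 -250.    18.4] [ 597.9 -204.2   51.4]
side 270 [ 563.  -235.7   31.4] [ 0.9 -0.3 -0.2] -20.030787688199627 [np.float64(-31.150837337965044), np.float64(30.216046619644416)] [ 531.8 -253.1   18.1] [ 593.9 -218.6   44.2]
```

>>> {"name": "apply_moves", "arguments": {
  "deltas": [
    {"claw": -1,"delta_pos": [-3.82,-4.01,0],"yaw": 0},
    {"claw": -1,"delta_pos": [-3.82,-4.01,0],"yaw": 0},
    {"claw": -1,"delta_pos": [-3.82,-4.01,0],"yaw": 0},
    {"claw": -1,"delta_pos": [-3.82,-4.01,0],"yaw": 0},
    {"claw": -1,"delta_pos": [-3.82,-4.01,0],"yaw": 0},
    {"claw": -1,"delta_pos": [-3.82,-4.01,0],"yaw": 0},
    {"claw": -1,"delta_pos": [-3.82,-4.01,0],"yaw": 0},
    {"claw": -1,"delta_pos": [-3.82,-4.01,0],"yaw": 0}
  ]
}}

```text
clock: 1.1
eef_pos: [392.0, 178.5, 404.6]
tcp_rot: [3.141, 0.0, 2.79]
contact_force: [0.5, -0.1, 0.1]
opening: 0.999
grasp_force: 0.0
```

>>> {"name": "apply_moves", "arguments": {
  "deltas": [
    {"claw": -1,"delta_pos": [-3.82,-4.01,1],"yaw": 0},
    {"claw": -1,"delta_pos": [-3.82,-4.01,1],"yaw": 0},
    {"claw": -1,"delta_pos": [-3.82,-4.01,1],"yaw": 0},
    {"claw": -1,"delta_pos": [-3.82,-4.01,1],"yaw": 0},
    {"claw": -1,"delta_pos": [-3.82,-4.01,1],"yaw": 0},
    {"claw": -1,"delta_pos": [-3.82,-4.01,1],"yaw": 0},
    {"claw": -1,"delta_pos": [-3.82,-4.01,1],"yaw": 0},
    {"claw": -1,"delta_pos": [-3.82,-4.01,1],"yaw": 0}
  ]
}}

```text
clock: 2.1
eef_pos: [568.4, -228.0, 324.0]
tcp_rot: [3.141, -0.0, 2.79]
contact_force: [1.2, 0.4, 0.9]
opening: 0.997
grasp_force: 0.0
```

>>> {"name": "apply_moves", "arguments": {
  "deltas": [
    {"claw": -0.3,"delta_pos": [0,0,4],"yaw": -0.033},
    {"claw": -0.3,"delta_pos": [0,0,4],"yaw": 0},
    {"claw": -0.3,"delta_pos": [0,0,3],"yaw": 0},
    {"claw": -0.3,"delta_pos": [0,0,0],"yaw": 0}
  ]
}}

```text
clock: 2.6
eef_pos: [566.8, -225.8, 212.2]
tcp_rot: [3.141, -0.005, 2.823]
contact_force: [0.2, -0.8, 0.6]
opening: 0.648
grasp_force: 0.0
```

```bash
python3 - <<'E'
from h import *
a=get('side')['img'][220:370,300:500]; b=get('top')['img'][190:310,320:480]
cv2.imwrite('pics/c1.png',np.hstack([cv2.resize(a,(400,300)),cv2.resize(b,(400,300))]))
E
```

```text
(no output)
```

View pics/c1.png

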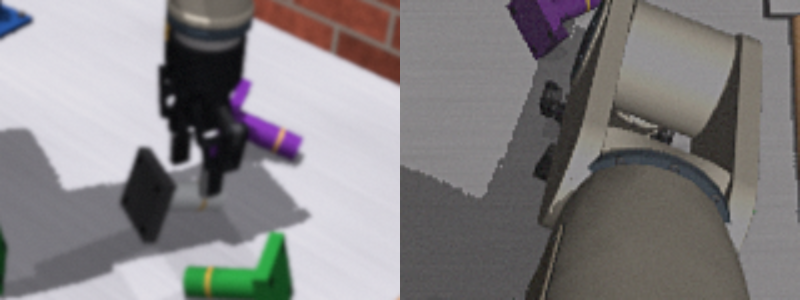

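The side crop shows the fingers straddling the shank near its orange band (crop (205,190)), clear of the purple part. I'll descend and grip.

>>> {"name": "apply_moves", "arguments": {
  "deltas": [
    {"claw": -0.3,"delta_pos": [-0.2,0,2],"yaw": 0.066},
    {"claw": -0.3,"delta_pos": [0,0,1.7],"yaw": 0},
    {"claw": 0.6,"delta_pos": [0,0,0],"yaw": 0},
    {"claw": 0.6,"delta_pos": [0,0,0],"yaw": 0},
    {"claw": 0.6,"delta_pos": [0,0,0],"yaw": 0},
    {"claw": 0.6,"delta_pos": [0,0,0],"yaw": 0}
  ],
  "grip_force": 25
}}

```text
clock: 3.45
eef_pos: [570.0, -226.8, 178.1]
tcp_rot: [3.142, 0.0, 2.757]
contact_force: [-0.9, 0.7, -0.8]
opening: 0.344
grasp_force: 24.7
```

>>> {"name": "apply_moves", "arguments": {
  "deltas": [
    {"claw": 0.6,"delta_pos": [0.33,0,-0.74],"yaw": 0},
    {"claw": 0.6,"delta_pos": [0.4,0,-0.75],"yaw": 0},
    {"claw": 0.6,"delta_pos": [0.53,0,-0.83],"yaw": 0},
    {"claw": 0.6,"delta_pos": [0.6,0,-0.78],"yaw": 0},
    {"claw": 0.6,"delta_pos": [0.73,0,-0.67],"yaw": 0},
    {"claw": 0.6,"delta_pos": [0.79,0,-0.6],"yaw": 0},
    {"claw": 0.6,"delta_pos": [0.87,0,-0.47],"yaw": 0},
    {"claw": 0.6,"delta_pos": [0.92,0,-0.36],"yaw": 0}
  ],
  "grip_force": 20
}}

```text
clock: 4.45
eef_pos: [521.4, -207.2, 230.0]
tcp_rot: [-3.142, 0.0, 2.757]
contact_force: [-0.3, 0.2, -6.1]
opening: 0.343
grasp_force: 21.2
```

```bash
python3 - <<'E'
from h import *
a=get('side')['img'][200:370,290:490]
cv2.imwrite('pics/c2.png',cv2.resize(a,None,fx=3,fy=3))
E
```

```text
(no output)
```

View pics/c2.png

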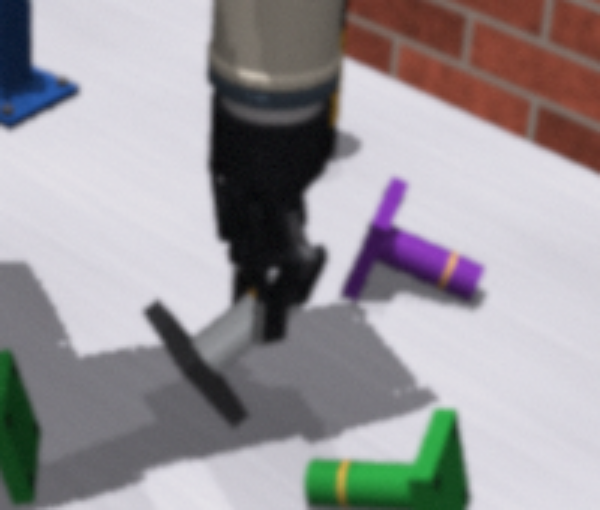

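The picture shows the shaft turned about 45°, flange down-left, at crop (195,365). I'll continue the arc.

>>> {"name": "apply_moves", "arguments": {
  "deltas": [
    {"claw": 0.6,"delta_pos": [0.95,0,-0.22],"yaw": 0},
    {"claw": 0.6,"delta_pos": [0.99,0,-0.12],"yaw": 0},
    {"claw": 0.6,"delta_pos": [1.0,0,0.02],"yaw": 0},
    {"claw": 0.6,"delta_pos": [0.97,0,0.15],"yaw": 0},
    {"claw": 0.6,"delta_pos": [0.95,0,0.28],"yaw": 0},
    {"claw": 0.6,"delta_pos": [0.9,0,0.4],"yaw": 0},
    {"claw": 0.6,"delta_pos": [0,0,0],"yaw": 0}
  ]
}}

```text
clock: 5.38
eef_pos: [469.3, -186.0, 225.4]
tcp_rot: [-3.142, 0.004, 2.757]
contact_force: [2.1, -1.1, 2.3]
opening: 0.345
grasp_force: 22.0
```

```bash
python3 - <<'E'
from h import *
a=get('side')['img'][200:370,270:470]
cv2.imwrite('pics/c3.png',cv2.resize(a,None,fx=3,fy=3))
E
```

```text
(no output)
```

View pics/c3.png

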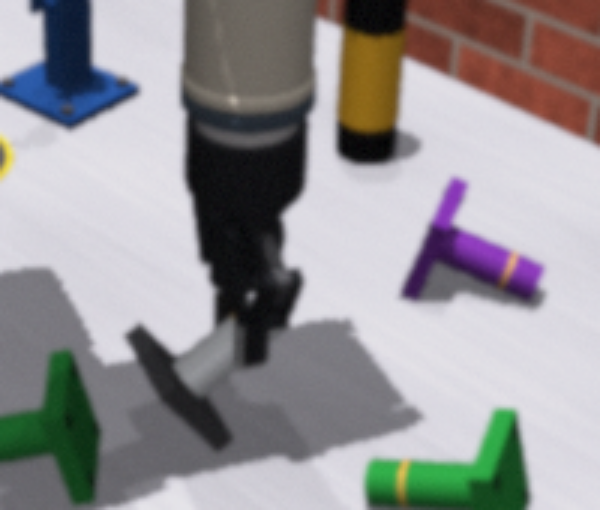

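The flange slid instead of turning further, and the shaft still leans. I'll measure its angle.

```bash
cat > tilt.py <<'E'
from h import *
np.set_printoptions(precision=2,suppress=True)
f=get('side'); P=cloud(f); hsv=cv2.cvtColor(f['img'],cv2.COLOR_BGR2HSV)
s=r.sense()['eef_pos']; print(s)
d=np.array([.927,-.375])
near=(np.hypot(P[...,0]-s[0],P[...,1]-s[1])<110)&(P[...,2]>6)&(P[...,2]<110)&(hsv[...,1]<90)
q=P[near]; g=hsv[...,2][near]
h=(q[:,:2]-s[:2])@d; l=(q[:,:2]-s[:2])@np.array([.375,.927])
k=(g<90)&(h<10)
H=np.c_[h,l,q[:,2]][k]
print(len(H),H.min(0),H.max(0))
rng=np.random.default_rng(0);best=None
for _ in range(500):
    a=H[rng.choice(len(H),3,False)]; n=np.cross(a[1]-a[0],a[2]-a[0]); 
    if np.linalg.norm(n)<50: continue
    n/=np.linalg.norm(n); i=abs((H-a[0])@n)<1.5
    if best is None or i.sum()>best.sum(): best=i
m=H[best].mean(0); n=np.linalg.svd(H[best]-m)[2][2]; n*=np.sign(n[2]); print('plane',best.sum(),n,m,H[best].min(0),H[best].max(0),'theta',np.degrees(np.arctan2(n[2],n[0])))
k=(g>100)&(q[:,2]>20); b=np.c_[h,l,q[:,2]][k]; m=b.mean(0); v=np.linalg.svd(b-m)[2][0]; v*=np.sign(v[2]); print('shank',len(b),m,v,np.degrees(np.arctan2(v[2],v[0])))
E
python3 tilt.py
```

```text
[ 469.46 -186.13  225.34]
792 [-109.28  -52.38    6.44] [  9.35  40.64 109.97]
plane 183 [ 0.09 -0.99  0.09] [-30.71 -33.64  48.88] [-68.25 -38.07   6.44] [  8.45 -25.91 109.97] theta 42.11209043476987
shank 355 [-24.96  -4.45  59.38] [ 0.87 -0.37  0.33] 20.612368512731734
```

```bash
cat >> tilt.py <<'E'
k=(g<110)&(abs(l+35)<5)&(q[:,2]<85)
S=np.c_[h,q[:,2]][k].astype(np.float32); m=S.mean(0); S=S[np.linalg.norm(S-m,axis=1)<45]
print('side face',len(S),S.min(0),S.max(0),cv2.minAreaRect(S)); v=np.linalg.svd(S-S.mean(0))[2][0]; v*=-np.sign(v[0]); print('theta~',np.degrees(np.arctan2(-v[0],v[1])), S.mean(0))
E
python3 tilt.py|tail -2
```

```text
side face 216 [-67.42   6.82] [-7.26 65.94] ((-37.839027404785156, 36.2995491027832), (58.40810012817383, 59.986732482910156), 88.83477020263672)
theta~ 36.005684 [-44.5   36.74]
```

>>> {"name": "apply_moves", "arguments": {
  "deltas": [
    {"claw": 0.6,"delta_pos": [0,0,-4],"yaw": 0},
    {"claw": 0.6,"delta_pos": [0,0,-2],"yaw": 0},
    {"claw": 0.6,"delta_pos": [0,0,0],"yaw": 0},
    {"claw": 0.6,"delta_pos": [0,0,0],"yaw": 0}
  ],
  "grip_force": 20
}}

```text
clock: 6.02
eef_pos: [467.8, -185.5, 283.3]
tcp_rot: [-3.142, -0.003, 2.757]
contact_force: [-0.2, 1.0, -6.0]
opening: 0.344
grasp_force: 20.7
```

```bash
sed -i 's/q\[:,2\]<85/q[:,2]<s[2]-140/; s/(P\[...,2\]<110)/(P[...,2]<200)/' tilt.py; python3 tilt.py; python3 -c "
from h import *
a=load('side')['img'][180:350,270:470]
cv2.imwrite('pics/c4.png',cv2.resize(a,None,fx=3,fy=3))"
```

```text
[ 467.87 -185.47  283.16]
1334 [-109.47  -66.15    6.74] [  9.83  52.6  199.87]
plane 251 [ 0.05 -0.99  0.09] [-20.92 -31.64 114.16] [-59.92 -37.41  53.82] [  6.99 -22.41 199.38] theta 61.67172014156079
shank 411 [-20.71  -5.04 111.14] [ 0.52 -0.08  0.85] 58.42278775440969
side face 249 [-61.92  50.82] [  1.38 104.6 ] ((-31.176807403564453, 77.96728515625), (16.36983871459961, 74.26139831542969), 51.21149826049805)
theta~ 51.61957 [-31.81  79.47]
```

View pics/c4.png

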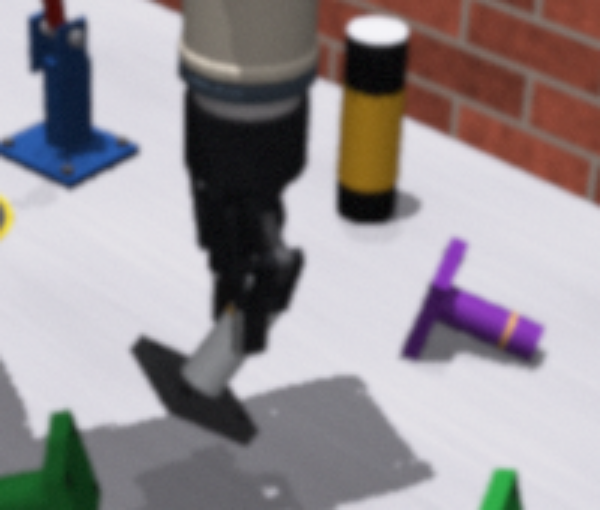

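The side face now reads about 52° in the air. A lift with a jerk turns it in the right direction, so I'll bounce it gently and move away from the green part.

>>> {"name": "apply_moves", "arguments": {
  "deltas": [
    {"claw": 0.6,"delta_pos": [-3,0,-5],"yaw": 0},
    {"claw": 0.6,"delta_pos": [-3,0,5],"yaw": 0},
    {"claw": 0.6,"delta_pos": [0,0,-5],"yaw": 0},
    {"claw": 0.6,"delta_pos": [0,0,5],"yaw": 0},
    {"claw": 0.6,"delta_pos": [0,0,-5],"yaw": 0},
    {"claw": 0.6,"delta_pos": [0,0,5],"yaw": 0},
    {"claw": 0.6,"delta_pos": [0,0,0],"yaw": 0},
    {"claw": 0.6,"delta_pos": [0,0,0],"yaw": 0}
  ]
}}

```text
clock: 7.08
eef_pos: [524.4, -208.4, 284.8]
tcp_rot: [3.142, -0.001, 2.757]
contact_force: [-0.3, 0.3, -0.4]
opening: 0.201
grasp_force: 0.0
```

```bash
python3 tilt.py
```

```text
[ 524.73 -208.5   285.5 ]
1160 [-29.7  -64.62   6.03] [  9.92  51.34 199.96]
plane 294 [ 1.   -0.    0.03] [-10.29  -7.45 142.09] [-13.39 -61.05   6.07] [ -4.25  51.34 199.88] theta 1.9451216410982006
shank 485 [ 2.62 -8.53 80.82] [-0.03  0.12  0.99] 91.78571948662218
side face 165 [-27.65   6.03] [41.63 17.89] ((6.992038726806641, 12.091756820678711), (69.25593566894531, 11.791738510131836), 0.5646962523460388)
theta~ 89.80442 [ 4.4  11.85]
```

```bash
python3 -c "
from h import *
a=load('side')['img'][160:370,270:490]
cv2.imwrite('pics/c5.png',cv2.resize(a,None,fx=2.5,fy=2.5))"
```

```text
(no output)
```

View pics/c5.png

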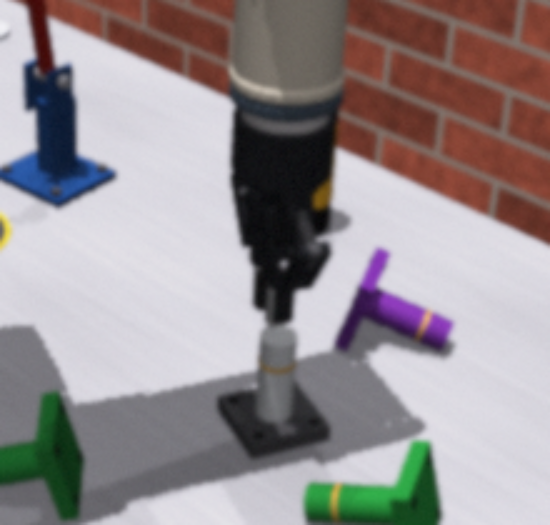

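The shaft stands upright on its flange at crop (275,420). I'll open the fingers above it and locate the shank.

>>> {"name": "apply_moves", "arguments": {
  "deltas": [
    {"claw": -1,"delta_pos": [0,0,-2],"yaw": 0},
    {"claw": -1,"delta_pos": [0,0,0],"yaw": 0},
    {"claw": -1,"delta_pos": [0,0,0],"yaw": 0},
    {"claw": -1,"delta_pos": [0,0,0],"yaw": 0}
  ]
}}

```text
clock: 7.62
eef_pos: [524.1, -208.2, 304.3]
tcp_rot: [3.142, -0.0, 2.757]
contact_force: [-0.6, 0.2, -0.2]
opening: 0.996
grasp_force: 0.0
```

```bash
cat > stand.py <<'E'
from h import *
import sys
np.set_printoptions(precision=2,suppress=True)
c=np.array([float(sys.argv[1]),float(sys.argv[2])]); f=get('side'); P=cloud(f)
near=np.hypot(P[...,0]-c[0],P[...,1]-c[1])<30
q=P[near&(P[...,2]>30)&(P[...,2]<75)]
from scipy.optimize import least_squares
s=least_squares(lambda x:np.hypot(q[:,0]-x[0],q[:,1]-x[1])-15,c+[3,8],loss='soft_l1'); print('shank',len(q),s.x,np.abs(s.fun).mean())
near=np.hypot(P[...,0]-c[0],P[...,1]-c[1])<60
q=P[near&(P[...,2]>11)&(P[...,2]<18)]; print('flange',len(q),cv2.minAreaRect(q[:,:2].astype(np.float32)))
q=P[near&(P[...,2]>78)&(P[...,2]<100)&(np.hypot(P[...,0]-c[0],P[...,1]-c[1])<25)]; print('top',len(q),q.mean(0) if len(q) else 0,q[:,2].max() if len(q) else 0)
E
python3 stand.py 531 -212
```

```text
shank 272 [ 531.42 -211.95] 1.0070530730290448
flange 567 ((530.1454467773438, -211.8321533203125), (76.61918640136719, 71.58333587646484), 67.59535217285156)
top 183 [ 527.61 -214.84   88.03] 93.93127585287527
```

>>> {"name": "apply_moves", "arguments": {
  "deltas": [
    {"claw": -1,"delta_pos": [-0.8,0,3],"yaw": 0},
    {"claw": -1,"delta_pos": [0,0,3],"yaw": 0},
    {"claw": -1,"delta_pos": [0,0,2.9],"yaw": 0},
    {"claw": 0.7,"delta_pos": [0,0,0],"yaw": 0},
    {"claw": 0.7,"delta_pos": [0,0,0],"yaw": 0},
    {"claw": 0.7,"delta_pos": [0,0,0],"yaw": 0},
    {"claw": 0.7,"delta_pos": [0,0,0],"yaw": 0},
    {"claw": 0.7,"delta_pos": [0,0,0],"yaw": 0}
  ],
  "grip_force": 70
}}

```text
clock: 8.68
eef_pos: [532.2, -211.4, 216.9]
tcp_rot: [3.142, 0.002, 2.757]
contact_force: [0.6, 1.7, 6.6]
opening: 0.335
grasp_force: 68.6
```

>>> {"name": "apply_moves", "arguments": {
  "deltas": [
    {"claw": 0.7,"delta_pos": [0,0,-1.2],"yaw": 0},
    {"claw": 0.7,"delta_pos": [0,0,-1.3],"yaw": 0},
    {"claw": 0.7,"delta_pos": [0.7,1.5,0],"yaw": 0},
    {"claw": 0.7,"delta_pos": [1.5,3.2,0],"yaw": 0},
    {"claw": 0.7,"delta_pos": [1.5,3.2,0],"yaw": 0},
    {"claw": 0.7,"delta_pos": [1.5,3.2,0],"yaw": 0},
    {"claw": 0.7,"delta_pos": [1.5,3.2,0],"yaw": 0},
    {"claw": 0.7,"delta_pos": [1.5,3.2,0],"yaw": 0}
  ]
}}

```text
clock: 9.68
eef_pos: [520.6, -16.5, 240.5]
tcp_rot: [-3.142, -0.001, 2.757]
contact_force: [0.7, 1.1, -7.0]
opening: 0.34
grasp_force: 70.1
```

>>> {"name": "apply_moves", "arguments": {
  "deltas": [
    {"claw": 0.7,"delta_pos": [1.5,3.2,0],"yaw": 0},
    {"claw": 0.7,"delta_pos": [1.5,3.2,0],"yaw": 0},
    {"claw": 0.7,"delta_pos": [1.5,3.2,0],"yaw": 0},
    {"claw": 0.7,"delta_pos": [1.5,3.2,0],"yaw": 0},
    {"claw": 0.7,"delta_pos": [1.5,3.2,0],"yaw": 0},
    {"claw": 0.7,"delta_pos": [1.5,3.2,0],"yaw": 0},
    {"claw": 0.7,"delta_pos": [1.05,2.56,0],"yaw": 0},
    {"claw": 0.7,"delta_pos": [0,0,0],"yaw": 0}
  ]
}}

```text
clock: 10.68
eef_pos: [509.1, 223.3, 240.5]
tcp_rot: [3.141, -0.0, 2.759]
contact_force: [0.2, -0.4, -6.6]
opening: 0.333
grasp_force: 70.5
```

```bash
python3 stand.py 510 221
```

```text
shank 268 [507.95 221.06] 5.153788226757301
flange 0 ((0.0, 0.0), (0.0, 0.0), 0.0)
top 69 [497.05 211.6   89.11] 99.55743393985324
```

>>> {"name": "apply_moves", "arguments": {
  "deltas": [
    {"claw": 0.7,"delta_pos": [-0.14,-0.3,0],"yaw": 0},
    {"claw": 0.7,"delta_pos": [0,0,0.8],"yaw": 0},
    {"claw": 0.7,"delta_pos": [0,0,0.7],"yaw": 0},
    {"claw": 0.7,"delta_pos": [0,0,0.4],"yaw": 0},
    {"claw": 0.7,"delta_pos": [0,0,0.2],"yaw": 0},
    {"claw": 0.7,"delta_pos": [0,0,0.15],"yaw": 0},
    {"claw": 0.7,"delta_pos": [0,0,0],"yaw": 0}
  ]
}}

```text
clock: 11.6
eef_pos: [510.0, 217.8, 218.1]
tcp_rot: [-3.142, -0.0, 2.757]
contact_force: [0.6, 0.5, -6.1]
opening: 0.333
grasp_force: 70.7
```

>>> {"name": "apply_moves", "arguments": {
  "deltas": [
    {"claw": 0.7,"delta_pos": [0.14,0.15,0],"yaw": 0},
    {"claw": 0.7,"delta_pos": [0,0,0.1],"yaw": 0},
    {"claw": 0.7,"delta_pos": [0,0,0.05],"yaw": 0},
    {"claw": 0.7,"delta_pos": [0,0,0],"yaw": 0}
  ]
}}

```text
clock: 12.1
eef_pos: [509.4, 219.9, 217.0]
tcp_rot: [3.141, 0.0, 2.757]
contact_force: [-2.8, 2.0, 1.7]
opening: 0.334
grasp_force: 71.5
```

Contact with the bench. I'll release and rise.

>>> {"name": "apply_moves", "arguments": {
  "deltas": [
    {"claw": -0.2,"delta_pos": [0,0,0],"yaw": 0},
    {"claw": -0.2,"delta_pos": [0,0,0],"yaw": 0},
    {"claw": -0.2,"delta_pos": [0,0,0],"yaw": 0},
    {"claw": -0.2,"delta_pos": [0,0,0],"yaw": 0},
    {"claw": -0.2,"delta_pos": [0,0,-3],"yaw": 0},
    {"claw": -0.2,"delta_pos": [0,0,-5],"yaw": 0},
    {"claw": -0.2,"delta_pos": [0,0,-5],"yaw": 0},
    {"claw": -0.2,"delta_pos": [0,0,-5],"yaw": 0}
  ],
  "grip_force": 20
}}

```text
clock: 13.1
eef_pos: [509.1, 219.6, 398.2]
tcp_rot: [3.142, 0.0, 2.757]
contact_force: [0.2, 0.9, -0.2]
opening: 0.597
grasp_force: 0.0
```

>>> {"name": "apply_moves", "arguments": {
  "deltas": [
    {"claw": -0.2,"delta_pos": [3,-4,-4],"yaw": -0.1},
    {"claw": -0.2,"delta_pos": [3,-4,-4],"yaw": -0.1},
    {"claw": -0.2,"delta_pos": [3,-4,-3],"yaw": -0.1},
    {"claw": -0.2,"delta_pos": [0,0,0],"yaw": -0.1},
    {"claw": -0.2,"delta_pos": [0,0,0],"yaw": -0.085},
    {"claw": -0.2,"delta_pos": [0,0,0],"yaw": 0}
  ]
}}

```text
clock: 13.85
eef_pos: [391.4, 131.3, 504.8]
tcp_rot: [3.142, 0.0, -3.042]
contact_force: [0.7, 0.8, -0.3]
opening: 0.602
grasp_force: 0.0
```

```bash
python3 stand.py 509 220; python3 - <<'E'
from h import *
np.set_printoptions(precision=1,suppress=True)
f=load('side'); P=cloud(f); hsv=cv2.cvtColor(f['img'],cv2.COLOR_BGR2HSV); V,U=np.mgrid[0:480,0:640]
def sphere(f,P,k):
    q=P[k]; from scipy.optimize import least_squares
    s=least_squares(lambda x:np.linalg.norm(q-x,axis=1)-15,[625,226,299],loss='soft_l1'); print(len(q),s.x,np.abs(s.fun).mean())
    v,u=np.nonzero(k); print('px',u.mean(),v.mean())
near=np.linalg.norm(P-np.array([625,226,299]),axis=-1)<28
sphere(f,P,near&(hsv[...,2]<90)&(P[...,2]>280))
g=get('top');P2=cloud(g); h2=cv2.cvtColor(g['img'],cv2.COLOR_BGR2HSV)
sphere(g,P2,(np.linalg.norm(P2-np.array([625,226,299]),axis=-1)<28)&(h2[...,2]<90)&(P2[...,2]>280))
cv2.imwrite('pics/c6.png',cv2.resize(f['img'][90:290,160:420],None,fx=3,fy=3))
print(r.sense()['eef_pos'])
E
```

```text
shank 191 [507.89 219.91] 1.513729705991097
flange 329 ((507.374267578125, 219.1201629638672), (81.0051040649414, 70.99052429199219), 68.08521270751953)
top 112 [504.57 215.08  87.84] 94.62596641365178
138 [628.1 231.4 299.7] 1.6817836298842779
px 278.0217391304348 128.42028985507247
153 [628.5 231.8 298.4] 1.0185911270332761
px 204.359477124183 197.359477124183
[391.6 131.5 504.6]
```

View pics/c6.png

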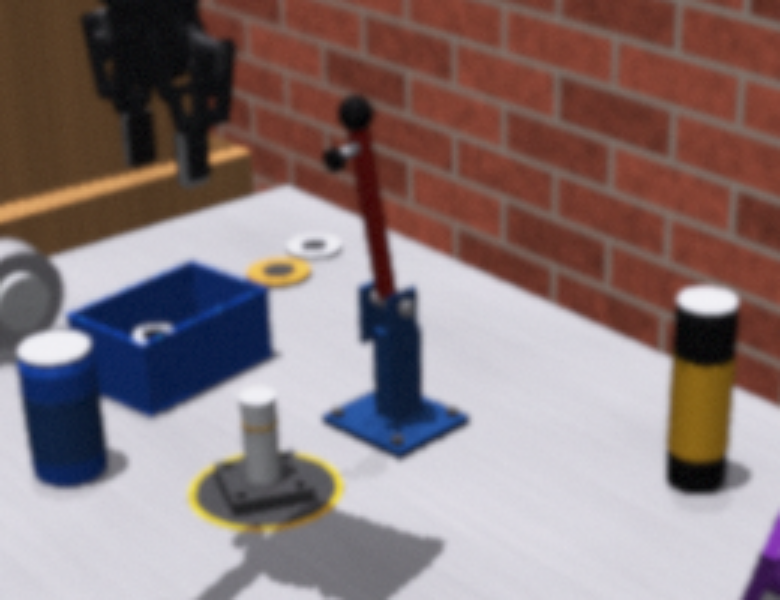

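The shaft stands at (508,220), centred inside the yellow ring (crop (265,480)), and the lever knob is at crop (355,112). Next I go above the knob.

>>> {"name": "apply_moves", "arguments": {
  "deltas": [
    {"claw": -0.2,"delta_pos": [-4.9,1.52,-0.2],"yaw": 0},
    {"claw": -0.2,"delta_pos": [-4.9,1.52,0],"yaw": 0},
    {"claw": -0.2,"delta_pos": [-4.9,1.52,0],"yaw": 0},
    {"claw": -0.2,"delta_pos": [-4.9,1.52,0],"yaw": 0},
    {"claw": -0.2,"delta_pos": [-4.9,1.52,0],"yaw": 0},
    {"claw": -0.2,"delta_pos": [0,0,0],"yaw": 0}
  ]
}}

```text
clock: 14.7
eef_pos: [630.3, 232.8, 504.3]
tcp_rot: [-3.141, -0.002, -3.043]
contact_force: [0.2, 0.0, -0.5]
opening: 0.602
grasp_force: 0.0
```

>>> {"name": "apply_moves", "arguments": {
  "deltas": [
    {"claw": -0.2,"delta_pos": [0.15,-0.1,2.6],"yaw": 0},
    {"claw": -0.2,"delta_pos": [0,0,2.5],"yaw": 0},
    {"claw": 0.7,"delta_pos": [0,0,0],"yaw": 0},
    {"claw": 0.7,"delta_pos": [0,0,0],"yaw": 0},
    {"claw": 0.7,"delta_pos": [0,0,0],"yaw": 0},
    {"claw": 0.7,"delta_pos": [0,0,0],"yaw": 0}
  ],
  "grip_force": 20
}}

```text
clock: 15.45
eef_pos: [625.6, 231.6, 454.9]
tcp_rot: [3.139, -0.002, -3.042]
contact_force: [0.3, 7.1, -13.2]
opening: 0.334
grasp_force: 21.3
```

>>> {"name": "apply_moves", "arguments": {
  "deltas": [
    {"claw": 0.7,"delta_pos": [1.6,0,0.4],"yaw": 0},
    {"claw": 0.7,"delta_pos": [1.58,0,0.51],"yaw": 0},
    {"claw": 0.7,"delta_pos": [1.61,0,0.72],"yaw": 0},
    {"claw": 0.7,"delta_pos": [1.56,0,0.89],"yaw": 0},
    {"claw": 0.7,"delta_pos": [1.44,0,1.05],"yaw": 0},
    {"claw": 0.7,"delta_pos": [1.34,0,1.16],"yaw": 0},
    {"claw": 0.7,"delta_pos": [1.22,0,1.31],"yaw": 0},
    {"claw": 0.7,"delta_pos": [1.07,0,1.41],"yaw": 0}
  ]
}}

```text
clock: 16.45
eef_pos: [512.2, 219.8, 383.0]
tcp_rot: [3.139, 0.002, -3.042]
contact_force: [-1.4, 5.5, 0.9]
opening: 0.332
grasp_force: 22.8
```

>>> {"name": "apply_moves", "arguments": {
  "deltas": [
    {"claw": 0.7,"delta_pos": [0.93,0,1.52],"yaw": 0},
    {"claw": 0.7,"delta_pos": [0.77,0,1.6],"yaw": 0},
    {"claw": 0.7,"delta_pos": [0.61,0,1.67],"yaw": 0},
    {"claw": 0.7,"delta_pos": [0.45,0,1.72],"yaw": 0},
    {"claw": 0.7,"delta_pos": [0.26,0,1.5],"yaw": 0},
    {"claw": 0.7,"delta_pos": [0.07,0,0.8],"yaw": 0},
    {"claw": 0.7,"delta_pos": [0,0,0.2],"yaw": 0},
    {"claw": 0.7,"delta_pos": [0,0,0],"yaw": 0}
  ]
}}

```text
clock: 17.45
eef_pos: [481.8, 216.7, 292.0]
tcp_rot: [3.14, 0.0, -3.043]
contact_force: [-3.4, 6.1, -2.7]
opening: 0.33
grasp_force: 22.9
```

>>> {"name": "apply_moves", "arguments": {
  "deltas": [
    {"claw": 0.7,"delta_pos": [0.05,0,0.4],"yaw": 0},
    {"claw": 0.7,"delta_pos": [0,0,0.3],"yaw": 0},
    {"claw": 0.7,"delta_pos": [0,0,0.2],"yaw": 0},
    {"claw": 0.7,"delta_pos": [0,0,0],"yaw": 0}
  ]
}}

```text
clock: 17.95
eef_pos: [481.5, 216.7, 283.2]
tcp_rot: [3.14, 0.001, -3.042]
contact_force: [-3.1, 4.7, -2.2]
opening: 0.327
grasp_force: 22.9
```

Now I open slowly and let it sink the last few millimetres.

>>> {"name": "apply_moves", "arguments": {
  "deltas": [
    {"claw": 0.7,"delta_pos": [0,0,0.2],"yaw": 0},
    {"claw": 0.7,"delta_pos": [0,0,0],"yaw": 0},
    {"claw": -0.2,"delta_pos": [0,0,0],"yaw": 0},
    {"claw": -0.2,"delta_pos": [0,0,0],"yaw": 0},
    {"claw": -0.2,"delta_pos": [0,0,0],"yaw": 0},
    {"claw": -0.2,"delta_pos": [0,0,0],"yaw": 0}
  ]
}}

```text
clock: 18.7
eef_pos: [481.6, 215.8, 280.2]
tcp_rot: [-3.142, 0.0, -3.042]
contact_force: [-0.2, 0.5, 0.3]
opening: 0.601
grasp_force: 0.0
```

>>> {"name": "apply_moves", "arguments": {
  "deltas": [
    {"claw": -0.2,"delta_pos": [0,0,-2],"yaw": 0},
    {"claw": -0.2,"delta_pos": [0,0,-4],"yaw": 0},
    {"claw": -0.2,"delta_pos": [0,0,-5],"yaw": 0},
    {"claw": -0.2,"delta_pos": [3,0,-5],"yaw": 0},
    {"claw": -0.2,"delta_pos": [4,-4,-3],"yaw": 0},
    {"claw": -0.2,"delta_pos": [3,-5,0],"yaw": 0},
    {"claw": -0.2,"delta_pos": [0,-5,0],"yaw": 0},
    {"claw": -0.2,"delta_pos": [0,0,0],"yaw": 0}
  ]
}}

```text
clock: 19.7
eef_pos: [396.5, 65.2, 469.7]
tcp_rot: [-3.141, 0.001, -3.045]
contact_force: [0.5, -0.0, 0.1]
opening: 0.6
grasp_force: 0.0
```

```bash
python3 - <<'E'
from h import *
np.set_printoptions(precision=1,suppress=True)
f=get('side'); P=cloud(f); hsv=cv2.cvtColor(f['img'],cv2.COLOR_BGR2HSV)
R=((hsv[...,0]<8)|(hsv[...,0]>172))&(hsv[...,1]>130)&(hsv[...,2]>40)&(P[...,2]>80)&(P[...,2]<330)&(np.hypot(P[...,0]-570,P[...,1]-225)<130)
q=P[R]; print(len(q),q.min(0),q.max(0)); 
h=(q[:,:2]-[509,220])@[.995,.1]; b=q[:,2]>126; print(np.polyfit(h[b],q[b,2],1),b.sum(),np.polyfit(h,q[:,2],1))
cv2.imwrite('pics/c7.png',cv2.resize(f['img'][140:290,190:390],None,fx=4,fy=4))
print(r.sense()['eef_pos'],r.sense()['contact_force'])
E
python3 stand.py 509 220
```

```text
288 [483.8 204.  119.2] [651.1 249.7 137.8]
[ -0.  130.4] 234 [ -0.  129.5]
[396.8  66.5 469.6] [0.5 0.7 0.2]
shank 196 [507.65 220.15] 1.4457200022760084
flange 337 ((508.0729675292969, 219.91647338867188), (81.30181121826172, 72.63273620605469), 69.49466705322266)
top 114 [503.34 212.82  89.52] 99.9367451211574
```

View pics/c7.png

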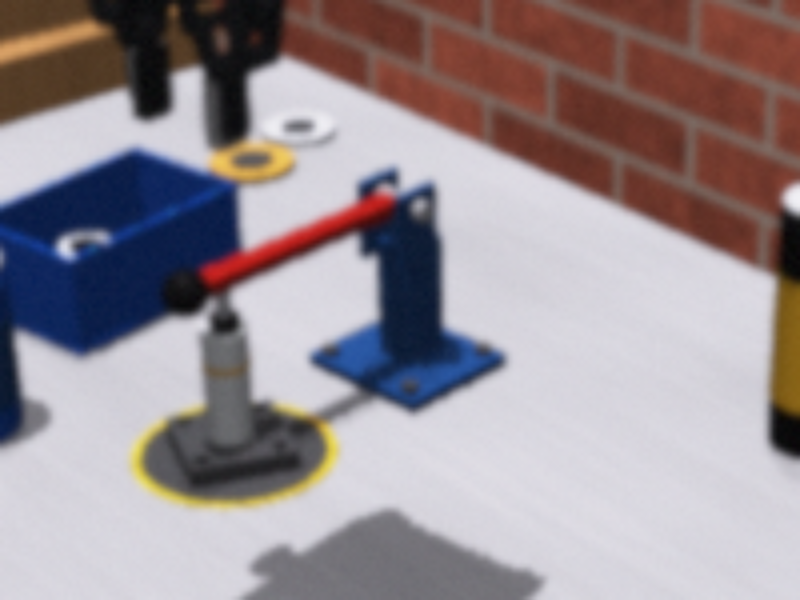

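The lever is level (bar slope about 0). Its foot rests on the shaft top (crop (225,322)), the shaft is upright inside the ring, and the gripper is clear.

```bash
python3 -c "
from rig import r
print(r.sign_off())"
```

```text
the job is handed in; nothing more can be done
None
```

The job is handed in at about 20 s: the shaft stands on its flange inside the yellow ring with the lever's foot on its top end; it slipped from the grip once while being tipped up but landed upright, and the other things on the bench were not touched.

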